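# Zero a gear-press depth stop and open it two turns

## Task

Set the depth stop of the gear-setting station: crank its handle clockwise (seen from above) until you feel the rod bottom on the anvil, gently, without forcing it. From there crank back anticlockwise exactly two full turns, then let go of the crank and throw the lock lever all the way over, away from the robot, leaving the crank where it is and the other things on the bench undisturbed.

Things in the scene. Friction and masses are not known exactly. Their poses are not given: they have to be found in the camera images.
- station: Setting station, fixed to the bench. Dark steel base plate 160 x 340 x 20 mm; origin under its centre, x away from the robot, z up, yaw within 0.4 rad. On its -y half stands a grey head on a column (top 115 mm above the bench) with a round aluminium bush (to 130 mm) and the crank; on its +y half the lock lever. No dial and no marks: turns must be counted.
- crank_axis (a point): Point on the crank's vertical axis (85 mm to the station's -y from its origin), level with the middle of the handle, 172 mm above the bench. Fixed to the station, same axes. The crank is stiff, about 4 N along the handle's circle, the same all round, and stays where it is left. The rod bottoms somewhere from a quarter to three quarters of a turn clockwise of the start.
- handle (a point): Centre of the crank handle: upright black sleeve, 24 mm diameter, 55 mm tall (about 145 to 200 mm above the bench, the level crank arm just below it). It spins freely on its pin, so it can be held without turning the gripper. It runs round the crank axis in a level circle of 68 mm radius.
- anvil (a point): Centre of the top of the round steel anvil under the rod, 40 mm above the bench. Where the crank stands when the rod bottoms differs every time and can only be felt: the resistance along the circle then climbs by about 5 N for each further mm of the handle's path.
- collar (a point): Middle of the steel collar (28 mm diameter, 6 mm high) on the screw rod below the head. Right-hand thread: clockwise cranking (from above) lowers the rod 2 mm a turn until its foot bottoms on the anvil; anticlockwise raises it. It moves far too little for the crank angle to be read from it.
- bush_point (a point): A point on the top of the bush under the crank, 130 mm above the bench and 3 mm off its axis. The bush is a sprung coupling: the push along the handle's circle twists it, 0.1 rad at about 35 N, which is the most that it may take.
- lock_tip (a point): Centre of the 26 mm black ball on the lock lever's 10 mm rod, 70 mm from its pivot. Pivot: station axes x -10, y +115 mm, 42 mm above the bench, axis along the station's y. Unlocked it leans 0.5 rad from upright to the station's -x (ball 103 mm above the bench), locked 0.5 rad to +x. It needs about 1 N at the ball and stays where it is left.
- lock (a joint): Lock lever angle: 0 unlocked, 1.0 rad locked (fully over, towards the station's +x, away from the robot).
- gearbox_a_center (a point): Middle of a planetary gearbox standing loose on the bench, 78 x 78 x 148 mm, 1.8 kg. A bystander.
- gearbox_b_center (a point): Middle of a second such gearbox. A bystander.
- pinion_a_center (a point): Middle of a steel pinion, 40 mm diameter, 34 mm tall, standing loose on the station's base plate between crank and lever. A bystander.
- pinion_b_center (a point): Middle of such a pinion, standing on the bench. A bystander.
- mallet_center (a point): Middle of the handle of a mallet lying on the bench, 260 mm long; its head (52 mm diameter, 85 mm long) is centred 120 mm to its own +x. A bystander.
- key_tray_center (a point): Middle of a blue open tray of shaft keys, 100 x 140 x 30 mm. A bystander.

How it is judged:
By the outcome, as a careful person would: the job done as asked, in the order asked, and still so for the second after the job is handed in, with the robot touching nothing.
It also fails if it takes over 72 s, if anything falls off the work surface, if the arm or the gripper's body presses on something with over 40 N, if the wrist force passes 120 N, or if a joint passes its speed limit or range.

## Robot

A 7-joint arm with a two-finger parallel gripper is mounted at the origin on the work surface. World frame = base frame: x ahead of the robot, y to its left, z up, the work surface at z = 0. Lengths are in m, angles in degrees, forces in N, time in s.
With the tool pointing down it reaches from about 0.425 to 0.875 m from the base axis. Payload 4.7 kg.
Tool frame: the origin (TCP) lies midway between the tips of the shut fingers; the grasp point (between the pads) lies 19 mm behind it; y points along the fingers, x is the direction in which the jaws open and shut, and the axes are right-handed (so a half turn about y gives the same grasp; the last joint's range is limited). The gripper opens to 87 mm and grips with 3 to 60 N. Pads are 19 mm wide; open, the fingers measure 117 mm over their backs; the gripper's body (75 mm by 190 mm) begins 51 mm behind the grasp point.
Start: joints at [-65.483, 18.392, -4.016, 83.108, 1.295, 78.541, -3.26], TCP at [0.261, 0.595, 0.223] pointing down, gripper open.
Joint ranges: [-163.93, 163.93], [-17.29, 119.83], [-79.2, 71.16], [3.27, 140.29], [-89.18, 269.18], [5.43, 117.66], [-154.24, 154.24]. Speed limits (degrees/s): [147.25, 147.25, 180, 180, 180, 180, 180].

## Interface

Orientations are given as [roll, pitch, yaw] about the fixed x, y, z axes, in that order (R = Rz(yaw) Ry(pitch) Rx(roll)).
In Python, from cell import env gives the robot as it stands.
- The arm moves only by the tool carry_out, never from a script. Its argument "targets" is a list of rows, each a list of 2 entries, a list of its own where there are three numbers: the shift along the tool's x, y, z in mm, then the turn, a rotation vector about the tool's x, y, z in degrees. A call has 1 to 12 rows; each row shifts and turns the commanded pose from where the row before left it, along the tool's axes as they then stand; what a row does not reach is not made up. A row lasts 1/10 s, in which the tool goes at most 50 mm and 8.59 degrees, less where a joint would pass 70% of its speed; a pose out of reach is approached as far as the arm can. A call with a gripper value outside its range is refused whole. "jaw" is the opening, from 0 (shut) to 1 (fully open), set as the call begins (left out, the last holds). The fingers move at their own pace and stop on an object; "squeeze" is the grip in N (left out, the last holds). Time passes only in rows, so rows that do not move let the fingers close. It gives the time, the measured TCP pose, the force and the opening at its end, in the units of the state.
- env.get_obs(): the state, without advancing time (a new reading comes with each control period).
- env.read_camera(name): name is "side" or "top"; returns the picture (384x512x3 uint8, red, green, blue); there is no depth.
- env.get_calibration(name): a dict with "fx", "fy", "cx", "cy" (pixels), "R" (3x3) and "t" (3): a world point X has camera coordinates R X + t. Camera axes: x right, y down, z forward; pixel columns grow to the right and rows downward; lengths in m; the calibration is good to about 2 mm. A picture is of the moment at which its call begins. get_calibration takes no time and is no camera call.
- env.sign_off(): hands the job in, once; it reports no verdict.
Trained networks look in the newest picture that a camera, given by its name, has taken for a name from the list of things; names that differ only in an ending like _2 or _b are one class to them, and where a whole thing is asked for, a point or a joint stands for the part that bears it (a point fixed in the world has none). Each returns a list of dicts, best first, with "p" (0 to 1); they miss things now and then, are a little off and sometimes report something else, mostly with a low value. They report only what shows in the picture. A call takes as long as a camera call.
- env.outline_of(camera, label): "mask" (384x512 bool, what is visible of it) and "xy" ([column, row] in pixels, amid what is visible of it).
The state is a dict: "time_s": time; "qpos": joint angles; "joint_velocities": joint speeds; "effort": joint torques, N m; "tool_pos": TCP position; "tool_rot": TCP orientation; "force": force on the tool from outside, world axes, zero at the start; "wrist_torque": the same for the moment, N m; "grip_width": finger opening in m.
Only numpy, scipy, OpenCV 4.12 (cv2) and the standard library are available. Lean on these libraries where they do the work, as an engineer would, in place of code of your own. Each camera call takes 0.05 s, during which the arm holds its last target.

## Working session

There is one attempt and no reset: what is moved stays moved. The work goes in short steps, Python scripts to look and compute and a tool call to move; the robot and the scene stay as the last step left them, time stands still between calls to the robot, and variables do not carry over. Pictures are saved under pics/ and viewed, and the job is handed in when it is done.

Besides the shell and the picture viewer there is one more tool, called after "Request:" as name([rows], argument=value, ...), one row to a line, values as JSON. carry_out: Moves the arm, as the interface text tells. Its arguments: {"type":"object","properties":{"targets":{"type":"array","items":{"type":"array"}},"jaw":{"type":"number"},"squeeze":{"type":"number"}},"required":["targets"]}

```bash
ls; mkdir -p pics
python3 - <<'E'
from cell import env
import cv2
for n in ("side","top"):
    im=env.read_camera(n); cv2.imwrite(f"pics/{n}0.png",im[:,:,::-1])
    c=env.get_calibration(n); print(n,c)
print(env.get_obs())
E
```

```text
pics
side {'fx': 352.36720124873756, 'fy': 352.36720124873756, 'cx': 259.8771372619556, 'cy': 198.49940541457914, 'R': array([[ 0.99472679, -0.1016172 ,  0.01387667],
       [-0.04804295, -0.58122053, -0.81232664],
       [ 0.09061177,  0.80737639, -0.58303762]]), 't': array([-0.54492214,  0.12744754,  1.24203658])}
top {'fx': 432.6520578255948, 'fy': 432.6520578255948, 'cx': 263.39378567095974, 'cy': 182.06871238714183, 'R': array([[-0.08630359, -0.99626048, -0.00409212],
       [-0.97500817,  0.08530516, -0.20513921],
       [ 0.20472117, -0.0137144 , -0.97872425]]), 't': array([0.04635475, 0.58657476, 1.24152878])}
{'time_s': 0.1, 'qpos': array([-65.48358855,  18.43411947,  -4.01598413,  83.16770582,
         1.29458095,  78.54060955,  -3.26027864]), 'joint_velocities': array([-0.04962937, -0.02756397, -0.06637823, -0.12883758,  0.06258612,
        0.05731713,  0.00258133]), 'effort': array([ 1.87706896e-04, -4.92572808e+01, -4.05569477e-01, -3.13401675e+01,
       -6.42823800e-02,  3.94723972e-02,  5.46696845e-05]), 'tool_pos': array([0.26119522, 0.59467433, 0.2215806 ]), 'tool_rot': array([-90.0048939 ,   0.09722498,  66.29324165]), 'force': array([-0.12028368, -0.3479636 , -0.06966472]), 'wrist_torque': array([-0.05264283, -0.02242794,  0.08536364]), 'grip_width': 0.08700525036731016}
```

View pics/side0.png

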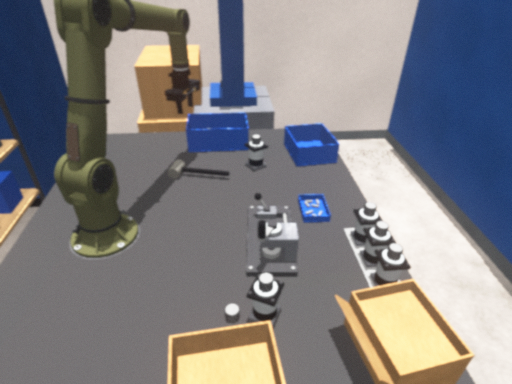

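View pics/top0.png

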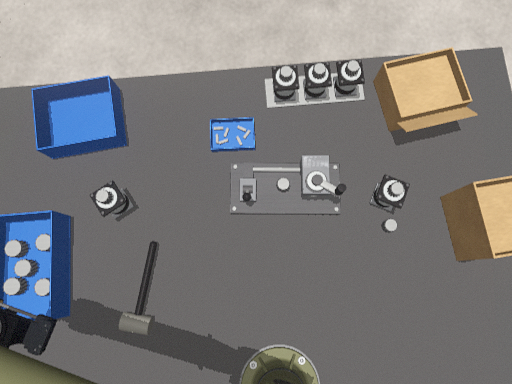

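Run:
```python
from cell import env
import cv2
for n in ("side","top"):
  for l in ("handle","bush_point","lock_tip","anvil","collar","pinion_a_center","gearbox_a_center","station","crank_axis"):
    try:
      for d in env.outline_of(n,l)[:2]: print(n,l,round(d['p'],2),d['xy'],d['mask'].sum())
    except Exception as e: print(n,l,e)
```

```text
side lock_tip 0.59 [264.5, 229.1] 263
side anvil 0.85 [272.0, 243.7] 2904
side collar 0.38 [267.4, 226.0] 373
side pinion_a_center 0.65 [271.4, 244.4] 3050
side gearbox_a_center 0.72 [262.6, 297.6] 1341
side station 0.67 [272.0, 245.6] 3049
side station 0.55 [253.2, 152.1] 429
side crank_axis 0.79 [270.7, 241.8] 3038
top handle 0.78 [330.0, 184.0] 313
top bush_point 0.62 [274.3, 189.8] 4944
top bush_point 0.55 [324.3, 183.7] 535
top anvil 0.81 [281.1, 189.2] 5000
top pinion_a_center 0.57 [232.1, 133.2] 1489
top pinion_a_center 0.49 [288.1, 182.3] 145
top gearbox_a_center 0.78 [390.2, 193.1] 996
top gearbox_a_center 0.28 [141.9, 316.9] 1170
top station 0.78 [278.9, 195.5] 5304
top crank_axis 0.87 [281.5, 192.0] 5289
```

The top view shows the station at columns 230-341 and rows 155-215. The bush is near (317,181), the handle near (340,189), and the lever ball near (247,196). I'll zoom in.

Run:
```python
import cv2
a=cv2.imread("pics/top0.png")[140:230,220:360]; cv2.imwrite("pics/topz.png",cv2.resize(a,None,fx=5.6,fy=5.6,interpolation=cv2.INTER_CUBIC))
a=cv2.imread("pics/side0.png")[180:285,230:340]; cv2.imwrite("pics/sidez.png",cv2.resize(a,None,fx=5.6,fy=5.6,interpolation=cv2.INTER_CUBIC))
```

```text
(no output)
```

View pics/topz.png

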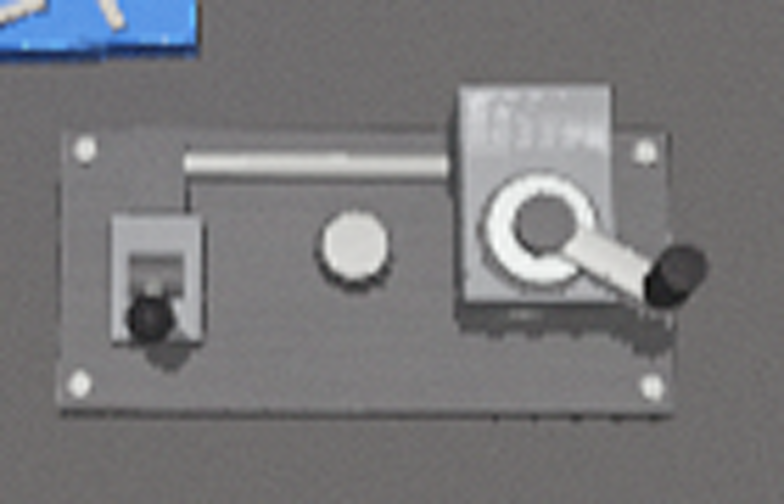

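View pics/sidez.png

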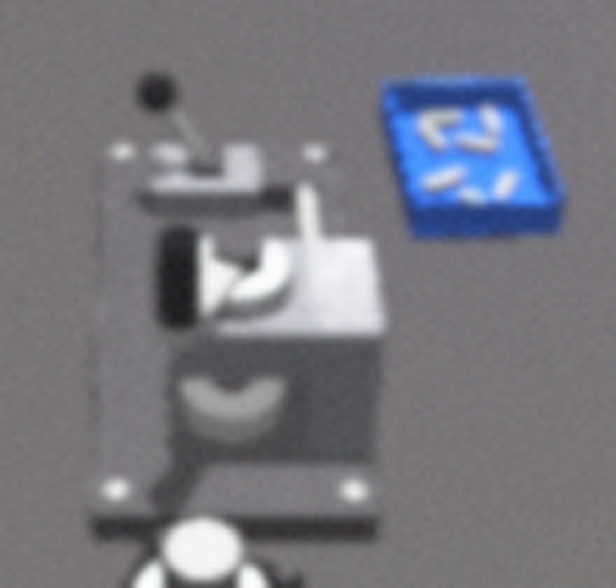

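```bash
cat > h.py <<'E'
import numpy as np
from scipy.optimize import least_squares
from cell import env
C={n:env.get_calibration(n) for n in("side","top")}
def proj(n,X):
    c=C[n];p=c["R"]@np.asarray(X)+c["t"];return np.array([c["fx"]*p[0]/p[2]+c["cx"],c["fy"]*p[1]/p[2]+c["cy"]])
def st(p,X):
    x,y,a=p;return np.array([x+np.cos(a)*X[0]-np.sin(a)*X[1],y+np.sin(a)*X[0]+np.cos(a)*X[1],X[2]])
E
python3 - <<'E'
from h import *
T=lambda u,v:np.array([u/5.6+220-.4,v/5.6+140-.4]); S=lambda u,v:np.array([u/5.6+230-.4,v/5.6+180-.4])
L=[("top",T(62,130),(.08,.17,.02)),("top",T(668,133),(.08,-.17,.02)),("top",T(673,410),(-.08,-.17,.02)),("top",T(60,410),(-.08,.17,.02)),
("top",T(541,229),(0,-.085,.13)),("top",T(152,316),(-.0436,.115,.103)),("side",S(157,92),(-.0436,.115,.103)),("side",S(95,515),(-.08,-.17,.02)),("side",S(377,515),(.08,-.17,.02))]
def res(p): return np.concatenate([proj(n,st(p,X))-u for n,u,X in L])
r=least_squares(res,[.6,0,0],loss='soft_l1');p=r.x;print(p);print(res(p).reshape(-1,2).round(2))
ax=st(p,(0,-.085,.172));print("axis",ax,"lock",st(p,(-.0436,.115,.103)))
h=[("top",T(678,275)),("side",S(178,278))]
q=least_squares(lambda X:np.concatenate([proj(n,X)-u for n,u in h]),[.5,-.1,.172]);print(q.x,q.fun)
f=lambda t:np.concatenate([proj(n,ax+.068*np.array([np.cos(t[0]),np.sin(t[0]),0]))-u for n,u in h])
q=least_squares(f,[-2.]);print("phi",q.x,q.fun, ax+.068*np.array([np.cos(q.x[0]),np.sin(q.x[0]),0]))
# top of handle end: z .2; anvil etc
E
```

```text
[ 0.57437053 -0.07066425 -0.09069187]
[[ 0.04 -0.64]
 [ 0.26 -0.84]
 [ 1.02  0.41]
 [-0.63  0.  ]
 [ 0.42 -0.48]
 [-0.1   0.46]
 [-0.49 -0.31]
 [-1.04 -0.56]
 [ 0.42 -0.5 ]]
axis [ 0.56667228 -0.15531492  0.172     ] lock [0.54136498 0.04781189 0.103     ]
[ 0.52847699 -0.21291572  0.16854631] [ 0.01428594  0.12526327  0.13027799 -0.02670615]
phi [-2.15941041] [-0.16926221 -0.23923079  0.26373829 -1.18044942] [ 0.52891808 -0.21187127  0.172     ]
```

Request:
carry_out([
  [[-35,-4.3,-31.65],[0,0,0]],
  [[-35,-4.3,-31.65],[0,0,0]],
  [[-35,-4.3,-31.65],[0,0,0]],
  [[-35,-4.3,-31.65],[0,0,0]],
  [[-35,-4.3,-31.65],[0,0,0]],
  [[-35,-4.3,-31.65],[0,0,0]],
  [[-35,-4.3,-31.65],[0,0,0]],
  [[-35,-4.3,-31.65],[0,0,0]],
  [[-35,-4.3,-31.65],[0,0,0]],
  [[-35,-4.3,-31.65],[0,0,0]],
  [[-35,-4.3,-31.65],[0,0,0]],
  [[-35,-4.3,-31.65],[0,0,0]],
], jaw=1)

```text
time_s: 2.2
tool_pos: [0.4405, 0.056, 0.2747]
tool_rot: [-90.0, -0.1, 66.3]
force: [1.3, 1.4, -0.4]
grip_width: 0.0872
```

Request:
carry_out([
  [[-35,-4.3,-31.65],[0,0,0]],
  [[-35,-4.3,-31.65],[0,0,0]],
  [[-35,-4.3,-31.65],[0,0,0]],
  [[-35,-4.3,-31.65],[0,0,0]],
  [[-35,-4.3,-31.65],[0,0,0]],
  [[-20,0,-20],[0,0,0]],
  [[0,0,0],[0,-8.4,0]],
  [[0,0,0],[0,-8.4,0]],
  [[0,0,0],[0,-8.4,0]],
  [[0,0,0],[0,-8.4,0]],
  [[0,0,0],[0,-8.4,0]],
  [[0,0,0],[0,-8.4,0]],
])

```text
time_s: 3.4
tool_pos: [0.5251, -0.1923, 0.2958]
tool_rot: [-90.0, -0.0, 117.0]
force: [-0.7, -0.3, -0.1]
grip_width: 0.0871
```

Run:
```python
from h import *
import cv2
o=env.get_obs();print(o['qpos'].round(1))
d=np.array([.5287,-.2122,.156])-o['tool_pos'];R=__import__('scipy.spatial.transform',fromlist=['Rotation']).Rotation.from_euler('xyz',o['tool_rot'],degrees=True)
print(R.inv().apply(d)*1000)
for n in("side","top"): cv2.imwrite(f"pics/{n}1.png",cv2.resize(env.read_camera(n)[130:300,190:380,::-1],None,fx=3,fy=3))
```

```text
[-20.    6.2  40.9  91.   -4.1  84.3 138.3]
[-19.36978052 139.7778196    5.84684116]
```

View pics/side1.png

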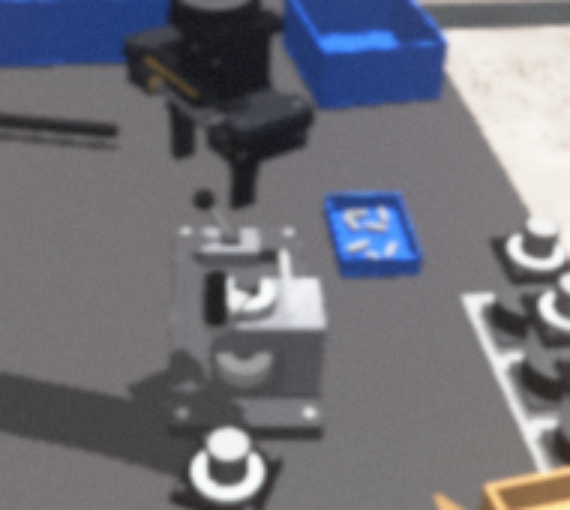

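The side view shows the open gripper above the station, with the handle (215,298 in the crop) in clear space. I'll centre over it and go down.

Request:
carry_out([
  [[-19.4,0,5.8],[0,0,0]],
  [[0,25,0],[0,-5,0]],
  [[0,25,0],[0,0,0]],
  [[0,25,0],[0,0,0]],
  [[0,25,0],[0,0,0]],
  [[0,20,0],[0,0,0]],
  [[0,20,0],[0,0,0]],
  [[0,0,0],[0,0,0]],
])

```text
time_s: 4.3
tool_pos: [0.5268, -0.2114, 0.1531]
tool_rot: [-89.8, -0.2, 121.5]
force: [-0.4, 0.2, -0.3]
grip_width: 0.0873
```

Request:
carry_out([
  [[0,0,0],[0,0,0]],
  [[0,0,0],[0,0,0]],
  [[0,0,0],[0,0,0]],
  [[0,0,0],[0,0,0]],
  [[0,0,0],[0,0,0]],
  [[0,0,0],[0,0,0]],
  [[0,0,0],[0,0,0]],
  [[0,0,0],[0,0,0]],
], jaw=0, squeeze=8)

```text
time_s: 5.1
tool_pos: [0.5286, -0.2123, 0.1556]
tool_rot: [-90.0, -0.0, 121.7]
force: [-0.4, -0.3, -0.8]
grip_width: 0.0314
```

Request:
carry_out([
  [[0,0,0],[0,0,0]],
  [[0,0,0],[0,0,0]],
  [[0,0,0],[0,0,0]],
  [[0,0,0],[0,0,0]],
])

```text
time_s: 5.5
tool_pos: [0.5286, -0.2123, 0.1557]
tool_rot: [-90.0, 0.0, 121.7]
force: [-0.7, -0.7, 0.8]
grip_width: 0.0239
```

```bash
cat >> h.py <<'E'
def rows(c,phi0,d,n,yaw,r=.068):
    a=np.radians(yaw);x=np.array([np.cos(a),np.sin(a)]);z=np.array([-np.sin(a),np.cos(a)])
    P=[c+r*np.array([np.cos(t),np.sin(t)]) for t in np.radians(phi0+d*np.arange(n+1))]
    for k in range(n):
        v=(P[k+1]-P[k])*1000; print("[[%.1f,0,%.1f],[0,0,0]],"%(v@x,v@z),end="")
    print(P[-1])
E
python3 - <<'E'
from h import *
rows(np.array([.5667,-.1553]),-123.8,-5,14,121.7)
E
```

```text
[[5.5,0,2.2],[0,0,0]],[[5.7,0,1.7],[0,0,0]],[[5.8,0,1.2],[0,0,0]],[[5.9,0,0.7],[0,0,0]],[[5.9,0,0.2],[0,0,0]],[[5.9,0,-0.3],[0,0,0]],[[5.9,0,-0.8],[0,0,0]],[[5.8,0,-1.3],[0,0,0]],[[5.6,0,-1.8],[0,0,0]],[[5.5,0,-2.3],[0,0,0]],[[5.2,0,-2.8],[0,0,0]],[[5.0,0,-3.2],[0,0,0]],[[4.7,0,-3.7],[0,0,0]],[[4.3,0,-4.0],[0,0,0]],[ 0.50066287 -0.13907972]
```

Request:
carry_out([
  [[2.7,0,1.1],[0,0,0]],
  [[2.8,0,1.1],[0,0,0]],
  [[5.7,0,1.7],[0,0,0]],
  [[5.8,0,1.2],[0,0,0]],
  [[5.9,0,0.7],[0,0,0]],
  [[0,0,0],[0,0,0]],
], squeeze=20)

```text
time_s: 6.1
tool_pos: [0.5112, -0.195, 0.1557]
tool_rot: [-90.0, -0.0, 121.7]
force: [3.1, -2.1, -2.5]
grip_width: 0.0234
```

Request:
carry_out([
  [[5.9,0,0.2],[0,0,0]],
  [[5.9,0,-0.3],[0,0,0]],
  [[5.9,0,-0.8],[0,0,0]],
  [[5.8,0,-1.3],[0,0,0]],
  [[5.6,0,-1.8],[0,0,0]],
  [[0,0,0],[0,0,0]],
])

```text
time_s: 6.7
tool_pos: [0.5002, -0.1685, 0.1557]
tool_rot: [-90.0, 0.1, 121.7]
force: [5.4, -1.7, -4.5]
grip_width: 0.0234
```

Request:
carry_out([
  [[5.2,0,-2.7],[0,0,0]],
  [[5.0,0,-3.2],[0,0,0]],
  [[4.9,0,-3.4],[0,0,0]],
  [[4.6,0,-3.9],[0,0,0]],
  [[4.3,0,-4.2],[0,0,0]],
  [[0,0,0],[0,0,0]],
  [[0,0,0],[0,0,0]],
], squeeze=8)

```text
time_s: 7.4
tool_pos: [0.5012, -0.1395, 0.1556]
tool_rot: [-89.9, -0.1, 121.7]
force: [-0.8, -2.6, 0.7]
grip_width: 0.0239
```

Run:
```python
from h import *
o=env.get_obs();c=np.array([.5667,-.1553])
p=o['tool_pos'][:2]-c;ph=np.degrees(np.arctan2(p[1],p[0]))-360;print(o['tool_pos'],ph,np.hypot(*p),o['force'],o['time_s'])
a=np.radians(ph);r=np.array([np.cos(a),np.sin(a)]);t=np.array([np.sin(a),-np.cos(a)]);print("rad",o['force'][:2]@r,"cwtan",o['force'][:2]@t)
```

```text
[ 0.50123367 -0.13951899  0.15562034] -193.55289586363057 0.06734151823861599 [-0.84933237 -2.59627717  0.71494928] 7.4
rad 0.21726256558734822 cwtan -2.7230162665364586
```

Run:
```python
from h import *
c=np.array([.5673,-.1553])
rows(c,-193.4,-6,3,121.7)
rows(c,-211.4,-2.5,12,121.7)
```

```text
[[4.8,0,-5.3],[0,0,0]],[[4.2,0,-5.8],[0,0,0]],[[3.5,0,-6.2],[0,0,0]],[ 0.50925855 -0.11987135]
[[1.3,0,-2.7],[0,0,0]],[[1.2,0,-2.7],[0,0,0]],[[1.0,0,-2.8],[0,0,0]],[[0.9,0,-2.8],[0,0,0]],[[0.8,0,-2.9],[0,0,0]],[[0.7,0,-2.9],[0,0,0]],[[0.5,0,-2.9],[0,0,0]],[[0.4,0,-2.9],[0,0,0]],[[0.3,0,-3.0],[0,0,0]],[[0.2,0,-3.0],[0,0,0]],[[0.0,0,-3.0],[0,0,0]],[[-0.1,0,-3.0],[0,0,0]],[ 0.53474895 -0.09559716]
```

Request:
carry_out([
  [[2.4,0,-2.6],[0,0,0]],
  [[2.4,0,-2.7],[0,0,0]],
  [[4.2,0,-5.8],[0,0,0]],
  [[1.8,0,-3.1],[0,0,0]],
  [[1.7,0,-3.1],[0,0,0]],
  [[0,0,0],[0,0,0]],
])

```text
time_s: 8.0
tool_pos: [0.5102, -0.119, 0.1556]
tool_rot: [-90.0, -0.0, 121.7]
force: [-1.8, -2.4, 0.4]
grip_width: 0.0234
```

Request:
carry_out([
  [[1.2,0,-2.7],[0,0,0]],
  [[1.1,0,-2.7],[0,0,0]],
  [[0,0,0],[0,0,0]],
])

```text
time_s: 8.3
tool_pos: [0.5136, -0.1143, 0.1556]
tool_rot: [-90.0, -0.0, 121.7]
force: [-2.3, -3.5, 0.8]
grip_width: 0.024
```

Request:
carry_out([
  [[1.0,0,-2.8],[0,0,0]],
  [[0.9,0,-2.8],[0,0,0]],
  [[0,0,0],[0,0,0]],
])

```text
time_s: 8.6
tool_pos: [0.5175, -0.1097, 0.1556]
tool_rot: [-90.0, -0.0, 121.7]
force: [-3.7, -3.1, 0.5]
grip_width: 0.0238
```

Request:
carry_out([
  [[0.8,0,-2.9],[0,0,0]],
  [[0.7,0,-2.9],[0,0,0]],
  [[0,0,0],[0,0,0]],
])

```text
time_s: 8.9
tool_pos: [0.5218, -0.1055, 0.1556]
tool_rot: [-90.0, 0.0, 121.7]
force: [-2.1, -2.7, 0.6]
grip_width: 0.023
```

Request:
carry_out([
  [[0.5,0,-2.9],[0,0,0]],
  [[0.4,0,-2.9],[0,0,0]],
  [[0,0,0],[0,0,0]],
])

```text
time_s: 9.2
tool_pos: [0.5263, -0.1019, 0.1556]
tool_rot: [-90.0, 0.0, 121.7]
force: [-1.8, -3.0, 0.2]
grip_width: 0.0236
```

Request:
carry_out([
  [[0.3,0,-3.0],[0,0,0]],
  [[0.2,0,-3.0],[0,0,0]],
  [[0,0,0],[0,0,0]],
])

```text
time_s: 9.5
tool_pos: [0.5312, -0.0984, 0.1556]
tool_rot: [-90.0, 0.0, 121.7]
force: [-1.5, -3.8, -1.0]
grip_width: 0.0238
```

Request:
carry_out([
  [[-0.1,0,-3.0],[0,2.5,0]],
  [[-0.1,0,-3.0],[0,2.5,0]],
  [[0,0,0],[0,0,0]],
])

```text
time_s: 9.8
tool_pos: [0.5362, -0.0955, 0.1556]
tool_rot: [-90.0, 0.0, 116.7]
force: [-2.7, -3.1, -0.2]
grip_width: 0.0241
```

Request:
carry_out([
  [[-0.1,0,-3.0],[0,2.5,0]],
  [[-0.1,0,-3.0],[0,2.5,0]],
  [[0,0,0],[0,0,0]],
])

```text
time_s: 10.1
tool_pos: [0.5415, -0.0931, 0.1556]
tool_rot: [-90.0, -0.0, 111.8]
force: [-3.0, -2.1, 0.1]
grip_width: 0.0235
```

Request:
carry_out([
  [[-0.1,0,-3.0],[0,2.5,0]],
  [[-0.1,0,-3.0],[0,2.5,0]],
  [[0,0,0],[0,0,0]],
])

```text
time_s: 10.4
tool_pos: [0.5471, -0.091, 0.1556]
tool_rot: [-90.0, -0.0, 106.8]
force: [-2.8, -1.7, 1.0]
grip_width: 0.0237
```

Request:
carry_out([
  [[-0.1,0,-3.0],[0,2.5,0]],
  [[-0.1,0,-3.0],[0,2.5,0]],
  [[0,0,0],[0,0,0]],
])

```text
time_s: 10.7
tool_pos: [0.5529, -0.0895, 0.1556]
tool_rot: [-90.0, -0.0, 101.8]
force: [-3.7, -0.6, 0.5]
grip_width: 0.0239
```

Request:
carry_out([
  [[-0.1,0,-3.0],[0,2.5,0]],
  [[-0.1,0,-3.0],[0,2.5,0]],
  [[0,0,0],[0,0,0]],
])

```text
time_s: 11.0
tool_pos: [0.5588, -0.0885, 0.1556]
tool_rot: [-90.0, -0.1, 96.8]
force: [-3.6, -0.1, 0.7]
grip_width: 0.0236
```

Request:
carry_out([
  [[-0.1,0,-3.0],[0,2.5,0]],
  [[-0.1,0,-3.0],[0,2.5,0]],
  [[0,0,0],[0,0,0]],
])

```text
time_s: 11.3
tool_pos: [0.5649, -0.088, 0.1556]
tool_rot: [-90.0, -0.1, 91.8]
force: [-2.9, -0.4, 0.6]
grip_width: 0.0235
```

Request:
carry_out([
  [[-0.1,0,-3.0],[0,2.5,0]],
  [[-0.1,0,-3.0],[0,2.5,0]],
  [[0,0,0],[0,0,0]],
])

```text
time_s: 11.6
tool_pos: [0.5709, -0.088, 0.1556]
tool_rot: [-90.0, -0.1, 86.9]
force: [-4.8, 1.1, 0.4]
grip_width: 0.024
```

Request:
carry_out([
  [[-0.1,0,-2.0],[0,1.7,0]],
  [[-0.1,0,-2.0],[0,1.7,0]],
  [[0,0,0],[0,0,0]],
])

```text
time_s: 11.9
tool_pos: [0.5752, -0.0884, 0.1556]
tool_rot: [-90.0, -0.1, 83.3]
force: [-3.6, 2.6, 0.8]
grip_width: 0.0242
```

Request:
carry_out([
  [[0,0,-3.0],[0,2.5,0]],
  [[0,0,-3.0],[0,2.5,0]],
  [[0,0,0],[0,0,0]],
])

```text
time_s: 12.2
tool_pos: [0.5813, -0.0894, 0.1556]
tool_rot: [-90.0, -0.0, 78.4]
force: [-2.2, 4.2, 1.1]
grip_width: 0.024
```

Request:
carry_out([
  [[0.1,0,-3.0],[0,2.5,0]],
  [[0.1,0,-3.0],[0,2.5,0]],
  [[0,0,0],[0,0,0]],
])

```text
time_s: 12.5
tool_pos: [0.5871, -0.0909, 0.1556]
tool_rot: [-90.0, -0.0, 73.4]
force: [-3.1, 2.9, 1.0]
grip_width: 0.0239
```

Request:
carry_out([
  [[0,0,-3.0],[0,2.5,0]],
  [[0,0,-3.0],[0,2.5,0]],
  [[0,0,0],[0,0,0]],
])

```text
time_s: 12.8
tool_pos: [0.5927, -0.0928, 0.1557]
tool_rot: [-90.0, -0.0, 68.4]
force: [-3.5, 3.2, 0.6]
grip_width: 0.0238
```

Request:
carry_out([
  [[0,0,-3.0],[0,2.5,0]],
  [[0,0,-3.0],[0,2.5,0]],
  [[0,0,0],[0,0,0]],
])

```text
time_s: 13.1
tool_pos: [0.5982, -0.0953, 0.1557]
tool_rot: [-90.0, -0.0, 63.4]
force: [-2.9, 3.0, -0.1]
grip_width: 0.0236
```

Request:
carry_out([
  [[0,0,-3.0],[0,2.5,0]],
  [[0,0,-3.0],[0,2.5,0]],
  [[0,0,0],[0,0,0]],
])

```text
time_s: 13.4
tool_pos: [0.6035, -0.0982, 0.1557]
tool_rot: [-90.0, -0.0, 58.4]
force: [-2.0, 3.9, -0.1]
grip_width: 0.0237
```

Request:
carry_out([
  [[0,0,-3.0],[0,2.5,0]],
  [[0,0,-3.0],[0,2.5,0]],
  [[0,0,0],[0,0,0]],
])

```text
time_s: 13.7
tool_pos: [0.6084, -0.1016, 0.1557]
tool_rot: [-90.0, -0.0, 53.4]
force: [-2.3, 3.2, 0.2]
grip_width: 0.0237
```

Request:
carry_out([
  [[0,0,-3.0],[0,2.5,0]],
  [[0,0,-3.0],[0,2.5,0]],
  [[0,0,0],[0,0,0]],
])

```text
time_s: 14.0
tool_pos: [0.6131, -0.1054, 0.1557]
tool_rot: [-90.0, -0.0, 48.4]
force: [-2.1, 1.7, 0.3]
grip_width: 0.0236
```

Request:
carry_out([
  [[-0.1,0,-3.0],[0,2.5,0]],
  [[-0.1,0,-3.0],[0,2.5,0]],
  [[0,0,0],[0,0,0]],
])

```text
time_s: 14.3
tool_pos: [0.6173, -0.1096, 0.1557]
tool_rot: [-90.0, -0.0, 43.4]
force: [-2.2, 2.7, 0.3]
grip_width: 0.0238
```

Request:
carry_out([
  [[0,0,-3.0],[0,2.5,0]],
  [[0,0,-3.0],[0,2.5,0]],
  [[0,0,0],[0,0,0]],
])

```text
time_s: 14.6
tool_pos: [0.6199, -0.1123, 0.1554]
tool_rot: [-89.7, 0.1, 38.5]
force: [-6.5, 6.5, 3.3]
grip_width: 0.024
```

Contact: the force climbed to about 9 N and the tool stopped short. I'll grip firmer, back off, and creep in again to find where the climb starts.

Request:
carry_out([
  [[0,0,2.0],[0,0,0]],
  [[0,0,0],[0,0,0]],
  [[0,0,3.0],[0,0,0]],
  [[-0.2,0,2.5],[0,0,0]],
  [[0,0,0],[0,0,0]],
  [[0,0,0],[0,0,0]],
], squeeze=30)

```text
time_s: 15.2
tool_pos: [0.6174, -0.1096, 0.1559]
tool_rot: [-90.2, -0.0, 38.3]
force: [4.1, -2.2, -4.2]
grip_width: 0.0231
```

Request:
carry_out([
  [[0.1,0,-1.5],[0,0,0]],
  [[0.1,0,-1.5],[0,0,0]],
  [[0,0,0],[0,0,0]],
  [[0,0,0],[0,0,0]],
])

```text
time_s: 15.6
tool_pos: [0.6181, -0.1103, 0.1557]
tool_rot: [-89.9, 0.0, 38.3]
force: [-0.2, -1.1, -1.1]
grip_width: 0.0235
```

Request:
carry_out([
  [[0,0,-1.0],[0,0,0]],
  [[0,0,-1.0],[0,0,0]],
  [[0,0,0],[0,0,0]],
  [[0,0,0],[0,0,0]],
])

```text
time_s: 16.0
tool_pos: [0.6192, -0.1115, 0.1556]
tool_rot: [-89.9, 0.0, 38.3]
force: [-4.5, 2.4, 2.0]
grip_width: 0.0229
```

Request:
carry_out([
  [[0,0,-0.5],[0,0,0]],
  [[0,0,-0.5],[0,0,0]],
  [[0,0,0],[0,0,0]],
  [[0,0,0],[0,0,0]],
])

```text
time_s: 16.4
tool_pos: [0.6195, -0.1118, 0.1555]
tool_rot: [-89.8, 0.0, 38.3]
force: [-5.2, 2.6, 3.0]
grip_width: 0.0234
```

Request:
carry_out([
  [[0,0,-0.5],[0,0,0]],
  [[0,0,-0.5],[0,0,0]],
  [[0,0,0],[0,0,0]],
  [[0,0,0],[0,0,0]],
])

```text
time_s: 16.8
tool_pos: [0.6197, -0.112, 0.1554]
tool_rot: [-89.8, 0.1, 38.3]
force: [-7.1, 5.0, 4.0]
grip_width: 0.0235
```

Run:
```python
from h import *
P=np.array([[.5112,-.195],[.5002,-.1685],[.5012,-.1395],[.5102,-.119],[.5136,-.1143],[.5175,-.1097],[.5218,-.1055],[.5263,-.1019],[.5312,-.0984],[.5362,-.0955],[.5415,-.0931],[.5471,-.091],[.5529,-.0895],[.5588,-.0885],[.5649,-.088],[.5709,-.088],[.5752,-.0884],[.5813,-.0894],[.5871,-.0909],[.5927,-.0928],[.5982,-.0953],[.6035,-.0982],[.6084,-.1016],[.6131,-.1054],[.6173,-.1096]])
r=least_squares(lambda c:np.hypot(*(P-c).T)-.068,[.567,-.155]);print(r.x,(r.fun*1e3).round(1))
r2=least_squares(lambda c:np.hypot(*(P-c[:2]).T)-c[2],[.567,-.155,.068]);print(r2.x,(r2.fun*1e3).round(1))
c=r.x
for p in ([.6192,-.1115],[.6197,-.1120]): d=p-c;print(np.degrees(np.arctan2(d[1],d[0])),np.hypot(*d))
o=env.get_obs();print(o['tool_pos'],o['tool_rot'],o['force'])
print(np.round(c,4))
for k in range(5): rows(c,36.6+72*k,6,12,38.3)
```

```text
[ 0.56731173 -0.15594211] [ 0.4  0.3  0.1  0.  -0.  -0.  -0.1 -0.2 -0.1 -0.  -0.1  0.  -0.  -0.
 -0.   0.   0.  -0.  -0.   0.1  0.1  0.1  0.1  0.2  0.2]
[ 0.56746234 -0.15628435  0.06832013] [-0.   0.   0.   0.  -0.  -0.  -0.  -0.1 -0.   0.  -0.   0.1  0.   0.
  0.   0.1  0.  -0.  -0.1 -0.  -0.   0.  -0.   0.  -0. ]
40.579930974506176 0.06831906277309695
39.989171810609875 0.06837719283399397
[ 0.61971512 -0.11204881  0.15542081] [-8.97633580e+01  5.09224628e-02  3.83455328e+01] [-7.11228154  5.02883946  3.96561852]
[ 0.5673 -0.1559]
[[-0.2,0,7.1],[0,0,0]],[[-0.9,0,7.1],[0,0,0]],[[-1.6,0,6.9],[0,0,0]],[[-2.4,0,6.7],[0,0,0]],[[-3.0,0,6.4],[0,0,0]],[[-3.7,0,6.1],[0,0,0]],[[-4.3,0,5.7],[0,0,0]],[[-4.9,0,5.2],[0,0,0]],[[-5.4,0,4.6],[0,0,0]],[[-5.9,0,4.1],[0,0,0]],[[-6.2,0,3.4],[0,0,0]],[[-6.6,0,2.7],[0,0,0]],[ 0.54562249 -0.09149386]
[[-6.8,0,2.0],[0,0,0]],[[-7.0,0,1.3],[0,0,0]],[[-7.1,0,0.6],[0,0,0]],[[-7.1,0,-0.2],[0,0,0]],[[-7.1,0,-0.9],[0,0,0]],[[-6.9,0,-1.6],[0,0,0]],[[-6.7,0,-2.4],[0,0,0]],[[-6.4,0,-3.0],[0,0,0]],[[-6.1,0,-3.7],[0,0,0]],[[-5.7,0,-4.3],[0,0,0]],[[-5.2,0,-4.9],[0,0,0
[... 249 characters left out ...]
0,-6.9],[0,0,0]],[[2.4,0,-6.7],[0,0,0]],[[3.0,0,-6.4],[0,0,0]],[[3.7,0,-6.1],[0,0,0]],[ 0.54697695 -0.22083045]
[[4.3,0,-5.7],[0,0,0]],[[4.9,0,-5.2],[0,0,0]],[[5.4,0,-4.6],[0,0,0]],[[5.9,0,-4.1],[0,0,0]],[[6.2,0,-3.4],[0,0,0]],[[6.6,0,-2.7],[0,0,0]],[[6.8,0,-2.0],[0,0,0]],[[7.0,0,-1.3],[0,0,0]],[[7.1,0,-0.6],[0,0,0]],[[7.1,0,0.2],[0,0,0]],[[7.1,0,0.9],[0,0,0]],[[6.9,0,1.6],[0,0,0]],[ 0.62274042 -0.19533323]
[[6.7,0,2.4],[0,0,0]],[[6.4,0,3.0],[0,0,0]],[[6.1,0,3.7],[0,0,0]],[[5.7,0,4.3],[0,0,0]],[[5.2,0,4.9],[0,0,0]],[[4.6,0,5.4],[0,0,0]],[[4.1,0,5.9],[0,0,0]],[[3.4,0,6.2],[0,0,0]],[[2.7,0,6.6],[0,0,0]],[[2.0,0,6.8],[0,0,0]],[[1.3,0,7.0],[0,0,0]],[[0.6,0,7.1],[0,0,0]],[ 0.62190331 -0.11539882]
```

Request:
carry_out([
  [[-0.1,0,3.5],[0,0,0]],
  [[-0.1,0,3.6],[0,0,0]],
  [[-0.9,0,7.1],[0,0,0]],
  [[-1.6,0,6.9],[0,0,0]],
  [[-2.4,0,6.7],[0,0,0]],
  [[-3.0,0,6.4],[0,0,0]],
  [[-3.7,0,6.1],[0,0,0]],
  [[-4.3,0,5.7],[0,0,0]],
  [[-4.9,0,5.2],[0,0,0]],
  [[-5.4,0,4.6],[0,0,0]],
  [[-5.9,0,4.1],[0,0,0]],
])

```text
time_s: 17.9
tool_pos: [0.559, -0.0882, 0.1558]
tool_rot: [-90.2, -0.0, 38.2]
force: [5.1, -6.3, -5.4]
grip_width: 0.0229
```

Request:
carry_out([
  [[-6.2,0,3.4],[0,0,0]],
  [[-6.6,0,2.7],[0,0,0]],
  [[0,0,0],[0,0,0]],
  [[0,0,0],[0,0,0]],
])

```text
time_s: 18.3
tool_pos: [0.5449, -0.0916, 0.1558]
tool_rot: [-90.2, -0.0, 38.2]
force: [3.6, -6.0, -4.8]
grip_width: 0.0234
```

```bash
cat >> h.py <<'E'
def stat():
    c=np.array([.5673,-.1559])
    o=env.get_obs();p=o['tool_pos'][:2]-c;a=np.arctan2(p[1],p[0]);f=o['force'][:2]
    print(o['time_s'],"phi %.2f r %.2f rad %.1f ccwtan %.1f z %.4f rot"%(np.degrees(a),1e3*np.hypot(*p),f@[np.cos(a),np.sin(a)],f@[-np.sin(a),np.cos(a)],o['tool_pos'][2]),o['tool_rot'].round(1),o['force'].round(1),o['grip_width'])
E
python3 -c "
from h import *
stat()"
```

```text
18.3 phi 109.22 r 68.14 rad -6.9 ccwtan -1.4 z 0.1558 rot [-90.2  -0.   38.2] [ 3.6 -6.  -4.8] 0.023416313510654926
```

Request:
carry_out([
  [[-6.9,0,1.7],[0,0,0]],
  [[-7.1,0,1.0],[0,0,0]],
  [[-7.2,0,0.3],[0,0,0]],
  [[-7.2,0,-0.5],[0,0,0]],
  [[-7.2,0,-1.1],[0,0,0]],
  [[-6.9,0,-1.6],[0,0,0]],
  [[-6.7,0,-2.4],[0,0,0]],
  [[-6.4,0,-3.0],[0,0,0]],
  [[-6.1,0,-3.7],[0,0,0]],
  [[-5.7,0,-4.3],[0,0,0]],
  [[-5.2,0,-4.9],[0,0,0]],
  [[-4.6,0,-5.4],[0,0,0]],
])

```text
time_s: 19.5
tool_pos: [0.4996, -0.1528, 0.1557]
tool_rot: [-89.8, -0.2, 38.4]
force: [2.4, 4.5, -3.2]
grip_width: 0.0232
```

```bash
python3 -c "
from h import *
stat()"
```

```text
19.5 phi 177.38 r 67.79 rad -2.2 ccwtan -4.6 z 0.1557 rot [-89.8  -0.2  38.4] [ 2.4  4.5 -3.2] 0.023207036499186994
```

Request:
carry_out([
  [[-4.1,0,-5.9],[0,0,0]],
  [[-3.4,0,-6.2],[0,0,0]],
  [[-2.7,0,-6.6],[0,0,0]],
  [[-2.0,0,-6.8],[0,0,0]],
  [[-1.3,0,-7.0],[0,0,0]],
  [[-0.6,0,-7.1],[0,0,0]],
  [[0.2,0,-7.1],[0,0,0]],
  [[0.9,0,-7.1],[0,0,0]],
  [[1.6,0,-6.9],[0,0,0]],
  [[2.4,0,-6.7],[0,0,0]],
  [[3.0,0,-6.4],[0,0,0]],
  [[3.7,0,-6.1],[0,0,0]],
])

```text
time_s: 20.7
tool_pos: [0.5456, -0.2204, 0.1554]
tool_rot: [-89.8, 0.1, 38.3]
force: [-3.7, 4.8, 3.1]
grip_width: 0.0232
```

```bash
python3 -c "
from h import *
stat()"
```

```text
20.7 phi -108.61 r 68.10 rad -3.4 ccwtan -5.0 z 0.1554 rot [-89.8   0.1  38.3] [-3.7  4.8  3.1] 0.02318887449523926
```

Request:
carry_out([
  [[4.3,0,-5.7],[0,0,0]],
  [[4.9,0,-5.2],[0,0,0]],
  [[5.4,0,-4.6],[0,0,0]],
  [[5.9,0,-4.1],[0,0,0]],
  [[6.2,0,-3.4],[0,0,0]],
  [[6.6,0,-2.7],[0,0,0]],
  [[6.8,0,-2.0],[0,0,0]],
  [[7.0,0,-1.3],[0,0,0]],
  [[7.1,0,-0.6],[0,0,0]],
  [[7.1,0,0.2],[0,0,0]],
  [[7.1,0,0.9],[0,0,0]],
  [[6.9,0,1.6],[0,0,0]],
])

```text
time_s: 21.9
tool_pos: [0.6204, -0.1989, 0.1556]
tool_rot: [-90.1, 0.3, 38.1]
force: [-5.0, -2.3, 0.3]
grip_width: 0.0233
```

```bash
python3 -c "
from h import *
stat()"
```

```text
21.9 phi -38.98 r 68.29 rad -2.4 ccwtan -5.0 z 0.1556 rot [-90.1   0.3  38.1] [-5.  -2.3  0.3] 0.02332227577391437
```

Request:
carry_out([
  [[6.7,0,2.4],[0,0,0]],
  [[6.4,0,3.0],[0,0,0]],
  [[6.1,0,3.7],[0,0,0]],
  [[5.7,0,4.3],[0,0,0]],
  [[5.2,0,4.9],[0,0,0]],
  [[4.6,0,5.4],[0,0,0]],
  [[4.1,0,5.9],[0,0,0]],
  [[3.4,0,6.2],[0,0,0]],
  [[2.7,0,6.6],[0,0,0]],
  [[2.0,0,6.8],[0,0,0]],
  [[1.3,0,7.0],[0,0,0]],
  [[0.6,0,7.1],[0,0,0]],
])

```text
time_s: 23.1
tool_pos: [0.6214, -0.1143, 0.1558]
tool_rot: [-90.0, -0.0, 38.3]
force: [2.4, -4.3, -2.3]
grip_width: 0.0232
```

```bash
python3 -c "
from h import *
stat()"
```

```text
23.1 phi 37.51 r 68.24 rad -0.7 ccwtan -4.8 z 0.1558 rot [-90.   -0.   38.3] [ 2.4 -4.3 -2.3] 0.02317246627203385
```

Request:
carry_out([
  [[-0.2,0,7.1],[0,0,0]],
  [[-0.9,0,7.1],[0,0,0]],
  [[-1.6,0,6.9],[0,0,0]],
  [[-2.4,0,6.7],[0,0,0]],
  [[-3.0,0,6.4],[0,0,0]],
  [[-3.7,0,6.1],[0,0,0]],
  [[-4.3,0,5.7],[0,0,0]],
  [[-4.9,0,5.2],[0,0,0]],
  [[-5.4,0,4.6],[0,0,0]],
  [[-5.9,0,4.1],[0,0,0]],
  [[-6.2,0,3.4],[0,0,0]],
  [[-6.6,0,2.7],[0,0,0]],
])

```text
time_s: 24.3
tool_pos: [0.5457, -0.0913, 0.1558]
tool_rot: [-90.1, -0.1, 38.3]
force: [6.1, -4.4, -5.9]
grip_width: 0.0231
```

```bash
python3 -c "
from h import *
stat()"
```

```text
24.3 phi 108.51 r 68.16 rad -6.1 ccwtan -4.4 z 0.1558 rot [-90.1  -0.1  38.3] [ 6.1 -4.4 -5.9] 0.023128816797019336
```

Request:
carry_out([
  [[-6.8,0,2.0],[0,0,0]],
  [[-7.0,0,1.3],[0,0,0]],
  [[-7.1,0,0.6],[0,0,0]],
  [[-7.1,0,-0.2],[0,0,0]],
  [[-7.1,0,-0.9],[0,0,0]],
  [[-6.9,0,-1.6],[0,0,0]],
  [[-6.7,0,-2.4],[0,0,0]],
  [[-6.4,0,-3.0],[0,0,0]],
  [[-6.1,0,-3.7],[0,0,0]],
  [[-5.7,0,-4.3],[0,0,0]],
  [[-5.2,0,-4.9],[0,0,0]],
  [[-4.6,0,-5.4],[0,0,0]],
])

```text
time_s: 25.5
tool_pos: [0.4995, -0.152, 0.1556]
tool_rot: [-89.7, -0.3, 38.5]
force: [2.8, 5.4, -1.9]
grip_width: 0.0234
```

Request:
carry_out([
  [[-4.1,0,-5.9],[0,0,0]],
  [[-3.4,0,-6.2],[0,0,0]],
  [[-2.7,0,-6.6],[0,0,0]],
  [[-2.0,0,-6.8],[0,0,0]],
  [[-1.3,0,-7.0],[0,0,0]],
  [[-0.6,0,-7.1],[0,0,0]],
  [[0.2,0,-7.1],[0,0,0]],
  [[0.9,0,-7.1],[0,0,0]],
  [[1.6,0,-6.9],[0,0,0]],
  [[2.4,0,-6.7],[0,0,0]],
  [[3.0,0,-6.4],[0,0,0]],
  [[3.7,0,-6.1],[0,0,0]],
])

```text
time_s: 26.7
tool_pos: [0.5458, -0.2205, 0.1554]
tool_rot: [-89.8, 0.1, 38.3]
force: [-3.1, 4.8, 4.2]
grip_width: 0.0232
```

```bash
python3 -c "
from h import *
stat()"
```

```text
26.7 phi -108.42 r 68.12 rad -3.6 ccwtan -4.4 z 0.1554 rot [-89.8   0.1  38.3] [-3.1  4.8  4.2] 0.023249017543131533
```

Request:
carry_out([
  [[4.3,0,-5.7],[0,0,0]],
  [[4.9,0,-5.2],[0,0,0]],
  [[5.4,0,-4.6],[0,0,0]],
  [[5.9,0,-4.1],[0,0,0]],
  [[6.2,0,-3.4],[0,0,0]],
  [[6.6,0,-2.7],[0,0,0]],
  [[6.8,0,-2.0],[0,0,0]],
  [[7.0,0,-1.3],[0,0,0]],
  [[7.1,0,-0.6],[0,0,0]],
  [[7.1,0,0.2],[0,0,0]],
  [[7.1,0,0.9],[0,0,0]],
  [[6.9,0,1.6],[0,0,0]],
])

```text
time_s: 27.9
tool_pos: [0.62, -0.1994, 0.1555]
tool_rot: [-90.1, 0.4, 38.1]
force: [-4.6, -2.3, 2.7]
grip_width: 0.0228
```

```bash
python3 -c "
from h import *
stat()"
```

```text
27.9 phi -39.52 r 68.37 rad -2.1 ccwtan -4.8 z 0.1555 rot [-90.1   0.4  38.1] [-4.6 -2.3  2.7] 0.02281940266428757
```

Request:
carry_out([
  [[6.7,0,2.4],[0,0,0]],
  [[6.4,0,3.0],[0,0,0]],
  [[6.1,0,3.7],[0,0,0]],
  [[5.7,0,4.3],[0,0,0]],
  [[5.2,0,4.9],[0,0,0]],
  [[4.6,0,5.4],[0,0,0]],
  [[4.1,0,5.9],[0,0,0]],
  [[3.4,0,6.2],[0,0,0]],
  [[2.7,0,6.6],[0,0,0]],
  [[2.0,0,6.8],[0,0,0]],
  [[1.3,0,7.0],[0,0,0]],
])

```text
time_s: 29.0
tool_pos: [0.6255, -0.1202, 0.1557]
tool_rot: [-90.0, -0.0, 38.3]
force: [2.7, -5.1, -1.2]
grip_width: 0.0234
```

Request:
carry_out([
  [[0.4,0,3.5],[0,0,0]],
  [[0.2,0,3.5],[0,0,0]],
  [[0,0,0],[0,0,0]],
  [[0,0,0],[0,0,0]],
  [[0,0,0],[0,0,0]],
])

```text
time_s: 29.5
tool_pos: [0.6216, -0.1145, 0.1557]
tool_rot: [-89.9, -0.0, 38.3]
force: [1.4, -1.4, -1.5]
grip_width: 0.0231
```

```bash
python3 -c "
from h import *
stat()"
```

```text
29.5 phi 37.33 r 68.23 rad 0.2 ccwtan -1.9 z 0.1557 rot [-89.9  -0.   38.3] [ 1.4 -1.4 -1.5] 0.02310397203609539
```

Request:
carry_out([
  [[0.1,0,2.0],[0,0,0]],
  [[0,0,1.9],[0,0,0]],
  [[0,0,0],[0,0,0]],
  [[0,0,0],[0,0,0]],
])

```text
time_s: 29.9
tool_pos: [0.6194, -0.1119, 0.1557]
tool_rot: [-90.0, -0.0, 38.3]
force: [3.3, -2.4, -1.0]
grip_width: 0.0228
```

```bash
python3 -c "
from h import *
stat()"
```

```text
29.9 phi 40.16 r 68.18 rad 1.0 ccwtan -4.0 z 0.1557 rot [-90.   -0.   38.3] [ 3.3 -2.4 -1. ] 0.022820186330729336
```

Request:
carry_out([
  [[0,0,0.5],[0,0,0]],
  [[0,0,0],[0,0,0]],
  [[0,0,0],[0,0,0]],
])

```text
time_s: 30.2
tool_pos: [0.619, -0.1115, 0.1557]
tool_rot: [-90.0, -0.0, 38.3]
force: [3.5, -2.4, 0.2]
grip_width: 0.0232
```

Request:
carry_out([
  [[0,0,0],[0,0,0]],
  [[0,0,0],[0,0,0]],
  [[0,0,0],[0,0,0]],
  [[0,0,0],[0,0,0]],
  [[0,0,0],[0,0,0]],
  [[0,0,0],[0,0,0]],
], jaw=0.6)

```text
time_s: 30.8
tool_pos: [0.6187, -0.1115, 0.1556]
tool_rot: [-90.0, 0.0, 38.3]
force: [-0.2, 0.4, 0.1]
grip_width: 0.0513
```

```bash
python3 -c "
from h import *
stat()"
```

```text
30.8 phi 40.79 r 67.96 rad 0.1 ccwtan 0.5 z 0.1556 rot [-90.    0.   38.3] [-0.2  0.4  0.1] 0.05133843011931548
```

Request:
carry_out([
  [[0,-15,0],[0,0,0]],
  [[0,-30,0],[0,0,0]],
  [[0,-40,0],[0,0,0]],
  [[0,-35,0],[0,0,0]],
])

```text
time_s: 31.2
tool_pos: [0.6189, -0.1119, 0.2786]
tool_rot: [-90.1, -0.1, 38.3]
force: [0.7, 0.6, -0.2]
grip_width: 0.0521
```

Request:
carry_out([
  [[0,0,41.6],[0,0,0]],
  [[0,0,41.6],[0,0,0]],
  [[0,0,41.6],[0,0,0]],
  [[0,0,41.6],[0,0,0]],
  [[0,0,41.6],[0,0,0]],
  [[0,0,0],[0,-7.75,0]],
  [[0,0,0],[0,-7.75,0]],
  [[0,0,0],[0,-7.75,0]],
  [[0,0,0],[0,-7.75,0]],
  [[0,0,0],[0,-7.75,0]],
  [[0,0,0],[0,-7.75,0]],
  [[0,0,0],[0,0,0]],
], jaw=0, squeeze=10)

```text
time_s: 32.4
tool_pos: [0.4903, 0.0511, 0.2767]
tool_rot: [-90.1, -0.1, 84.8]
force: [0.2, -0.0, -0.8]
grip_width: 0.0007
```

Run:
```python
from h import *
import cv2
o=env.get_obs();print(o['tool_pos'],o['tool_rot'],o['qpos'].round(0),o['grip_width'],o['force'],o['time_s'])
a=env.read_camera("top")[130:230,210:370,::-1];b=env.read_camera("side")[140:290,200:350,::-1]
cv2.imwrite("pics/a.png",cv2.resize(a,None,fx=5,fy=5,interpolation=2)); cv2.imwrite("pics/b.png",cv2.resize(b,None,fx=4,fy=4,interpolation=2))
print(proj("top",[.619,-.1115,.172]),proj("side",[.619,-.1115,.172]))
```

```text
[0.49025172 0.05109891 0.27668668] [-9.00520352e+01 -6.57852559e-02  8.47539323e+01] [-62.  -6.  50. 101.   4.  82.  72.] 0.0007482667120624762 [ 0.16422499 -0.03367124 -0.76132591] 32.4
[300.59761398 159.83156231] [286.76407747 205.74982455]
```

View pics/a.png

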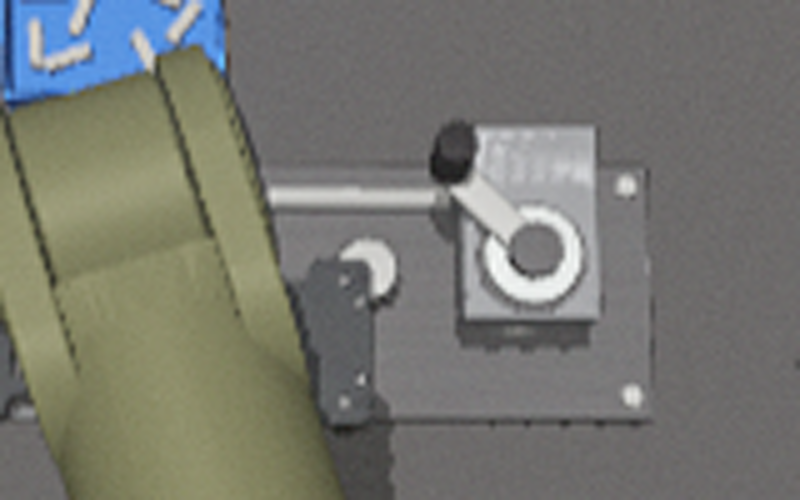

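View pics/b.png

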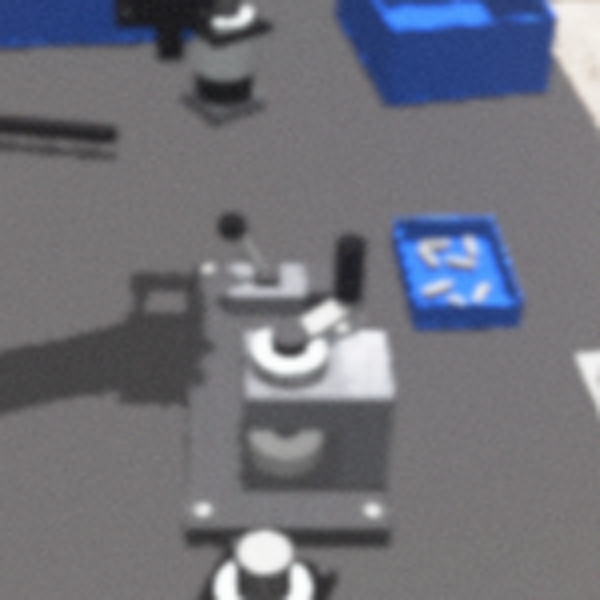

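Both views show the handle still at its released position (top view about (301,160), matching the prediction) and the lever still leaning towards the robot. I'll go down behind the ball.

Request:
carry_out([
  [[0,32,0],[0,0,0]],
  [[0,35,0],[0,0,0]],
  [[0,35,0],[0,0,0]],
  [[0,35,0],[0,0,0]],
  [[0,30,0],[0,0,0]],
  [[0,20,0],[0,0,0]],
  [[0,0,0],[0,0,0]],
])

```text
time_s: 33.2
tool_pos: [0.4878, 0.051, 0.0864]
tool_rot: [-89.7, 0.2, 84.6]
force: [-1.3, 0.0, 0.8]
grip_width: 0.0003
```

Request:
carry_out([
  [[0,0,-8],[0,0,0]],
  [[0,0,-8],[0,0,0]],
  [[0,0,-8],[0,0,0]],
  [[0,0,-8],[0,0,0]],
  [[0,0,-8],[0,0,0]],
  [[0,0,-8],[0,0,0]],
])

```text
time_s: 33.8
tool_pos: [0.5384, 0.0474, 0.0888]
tool_rot: [-90.0, -0.0, 84.8]
force: [-2.2, 1.0, 0.7]
grip_width: 0.0004
```

Request:
carry_out([
  [[0,0,-7],[0,0,0]],
  [[0,0,-7],[0,0,0]],
  [[0,0,-7],[0,0,0]],
  [[0,0,-7],[0,0,0]],
  [[0,0,-7],[0,0,0]],
  [[0,0,-4],[0,0,0]],
  [[0,0,-3],[0,0,0]],
  [[0,0,-2],[0,0,0]],
  [[0,0,0],[0,0,0]],
])

```text
time_s: 34.7
tool_pos: [0.5818, 0.0432, 0.0886]
tool_rot: [-90.0, 0.0, 84.8]
force: [-0.7, 0.8, -0.2]
grip_width: 0.0005
```

Request:
carry_out([
  [[0,0,-2],[0,0,0]],
  [[0,0,-2],[0,0,0]],
  [[0,0,0],[0,0,0]],
])

```text
time_s: 35.0
tool_pos: [0.5858, 0.0429, 0.0888]
tool_rot: [-90.0, -0.0, 84.8]
force: [0.1, 0.4, -1.1]
grip_width: 0.0006
```

Request:
carry_out([
  [[0,0,-1],[0,0,0]],
  [[0,0,-1],[0,0,0]],
  [[0,0,0],[0,0,0]],
])

```text
time_s: 35.3
tool_pos: [0.5872, 0.0428, 0.0886]
tool_rot: [-89.9, -0.0, 84.8]
force: [-2.7, 0.3, 1.0]
grip_width: 0.0005
```

Request:
carry_out([
  [[0,0,-1],[0,0,0]],
  [[0,0,-1],[0,0,0]],
  [[0,0,0],[0,0,0]],
])

```text
time_s: 35.6
tool_pos: [0.5875, 0.0428, 0.0884]
tool_rot: [-89.7, -0.0, 84.8]
force: [-7.3, 0.7, 3.8]
grip_width: 0.0006
```

Request:
carry_out([
  [[0,0,-1],[0,0,0]],
  [[0,0,-1],[0,0,0]],
  [[0,0,0],[0,0,0]],
])

```text
time_s: 35.9
tool_pos: [0.5877, 0.0428, 0.0882]
tool_rot: [-89.5, -0.0, 84.8]
force: [-13.7, 1.6, 9.1]
grip_width: 0.0005
```

The lever is against its stop: force is up to 14 N with almost no further motion. I'll back away and rise.

Request:
carry_out([
  [[0,0,5],[0,0,0]],
  [[0,0,10],[0,0,0]],
  [[0,0,20],[0,0,0]],
  [[0,0,30],[0,0,0]],
  [[0,0,30],[0,0,0]],
  [[0,-30,10],[0,0,0]],
  [[0,-40,0],[0,0,0]],
  [[0,-40,0],[0,0,0]],
  [[0,-40,0],[0,0,0]],
  [[-40,-20,0],[0,0,0]],
  [[0,0,0],[0,0,0]],
])

```text
time_s: 37.0
tool_pos: [0.4857, 0.0067, 0.2621]
tool_rot: [-90.4, -0.2, 84.4]
force: [-0.6, -0.5, -0.4]
grip_width: 0.0005
```

Run:
```python
from h import *
import cv2
o=env.get_obs();print(o['tool_pos'],o['force'],o['time_s'])
a=env.read_camera("top")[130:230,210:370,::-1];b=env.read_camera("side")[140:290,200:350,::-1]
cv2.imwrite("pics/c.png",cv2.resize(a,None,fx=5,fy=5,interpolation=2)); cv2.imwrite("pics/d.png",cv2.resize(b,None,fx=4,fy=4,interpolation=2))
q=st([.575,-.0712,-.0907],(.0236,.115,.103));print((proj("side",q)-[200,140])*4,(proj("top",q)-[210,130])*5)
```

```text
[0.48573665 0.00670339 0.26210415] [-0.59297587 -0.52602511 -0.4404737 ] 37.0
[303.89006316 223.55022513] [185.463863   218.02622923]
```

View pics/c.png

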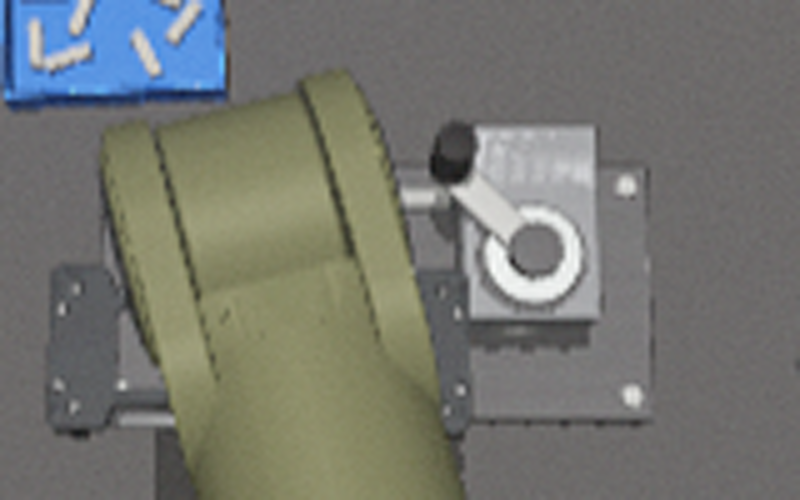

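View pics/d.png

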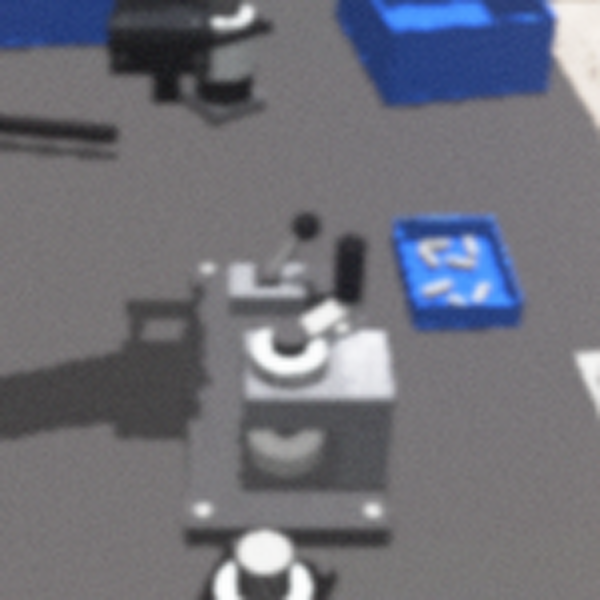

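The lever ball sits at (305,226) in the side crop, against a predicted (304,224) for locked. The crank is unmoved, the other things are in place, and the robot is clear.

```bash
python3 -c "
from cell import env
print(env.sign_off(), env.get_obs()['time_s'])"
```

```text
the job is handed in; nothing more can be done
the job is handed in; nothing more can be done
```

The depth stop is set, the lock lever is fully over, and the job was handed in at about 37 s of the 72 s allowed.

- **Bottoming:** I cranked clockwise in roughly 5° steps. The rod bottomed about 196° past the start. I backed off and crept in again, and the resistance began to climb at handle angle 40.6°. The highest force I read along the circle was about 9 N, against the 35 N limit. Force was only read at the end of each step.
- **Two turns back:** I counted two full anticlockwise turns. The last reading before letting go was at about 40.9° and the reading after release 40.8°, so the crank is within about 0.5° of two turns. The handle was still in the same place in both later views.
- **Lock lever:** I pushed it away from the robot until it hit its stop, where the force climbed to about 14 N with almost no motion. In the last side view the ball is within 2 to 3 pixels, in the 4x enlarged crop, of the predicted locked position.
- **Bystanders:** The tray, the visible gearboxes and the mallet look unmoved in the last pictures. The arm hid the loose pinion on the base plate in the final top view, and I did not check it directly. The fingers never went below 86 mm, well above the pinion's top at 54 mm.

No check failed or disagreed.

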